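# Bed the sprung dorsal fin in the fish and hold it down for pinning

## Task

Take the swept-back dorsal fin from the drying block and plug its tenon squarely into the mortise in the back of the fish held in the vise, tip raked towards the tail. The mortise has a spring plunger in it: press the fin down against the spring until its foot beds fully home on the fish's back, firmly but without forcing it, and finish still gripping the fin and holding it down, its foot bearing firmly on the back, so that the keeper pin can be driven. Leave the other fins and the tools where they are.

Things in the scene. Friction and masses are not known exactly. Their poses are not given: they have to be found in the camera images.
- fin_grip (a point): Where to grip the dorsal fin (red-lacquered wood, one blade swept back to a single point, 42 g): mid-thickness of the blade, straight above the tenon's centre. Axes: x to its leading edge, y across its thickness, z up. Blade 12 mm thick (y), flat-sided, 47 mm long at the foot; its top edge is 16 mm above this point, lower ahead, higher behind.
- fin_tenon (a point): Centre of the lower end of the dorsal fin's tenon, 56 mm below fin_grip, same axes. The bare tenon is 22 mm (x) by 14 mm (y) and 24 mm long, its last 5.5 mm tapered 2.5 mm a side. Above it is the foot, 52 mm (x) by 24 mm (y) by 6 mm thick: underside 32 mm, top 26 mm below fin_grip.
- fin_tip (a point): Rear tip of the dorsal fin's blade, 35 mm behind (-x) and 26 mm above fin_grip, same axes. It must point to the fish's tail.
- mortise (a point): Centre of the mouth of the mortise in the fish's back, level with the flat of the back, 152 mm above the bench. x to the fish's nose, y across it, z up. The hole is 24.5 mm (x) by 16.5 mm (y), 36 mm deep, 1.25 mm play a side round the tenon; the flat round it is 72 by 29 mm. Fin fully home: fin_grip is 32 mm straight above this point, axes in line.
- fish: Unpainted fig-wood fish body 210 mm long, 56 mm thick, 80 mm high, clamped in the vise, nose to the robot's right (give or take the yaw). Origin at its belly, 80 mm below mortise; x to the nose, z up. Fish and vise are fixed; place and yaw vary. Vise jaws are 104 mm high and 80 mm wide; its screw and tommy bar point towards the robot.
- plunger (a joint): Travel in m of the round steel plunger, 11 mm across, in the mortise: 0 when up, its flat top 10 mm below the mouth; about 0.014 with the fin fully home. Its spring pushes up with about 4 N at first and 10 N with the fin home (450 N/m), so the fin rises again if let go or eased; a steady push of 15 to 30 N in all keeps the foot bearing on the fish, which is a rigid stop.
- drying_block: Fixed wooden block 60 mm (x) by 210 mm (y) by 42 mm high, three slots in a row along y at -70, 0 and +70 mm. Origin under its centre. Place and yaw vary. The three fins stand in the slots, upright, foot on the block's top, tenon loosely in the slot (1.5 mm play a side), leading edge to -y; which fin is in which slot varies.
- tail_fin: Bystander in the drying block: red-lacquered tail fin, forked into two points, 56 mm high above the block. Origin at the centre of its foot's underside.
- breast_fin: Bystander in the drying block: red-lacquered round paddle-shaped fin, 44 mm high above the block. Origin at the centre of its foot's underside.
- scraper: Bystander: horn-handled steel scraper, 190 mm long, lying along x of its own frame. Origin on the bench near its middle.
- gauge: Bystander: walnut marking gauge, beam 200 mm long, 44 mm high. Origin on the bench under its middle.
- bell: Bystander: small brass bell, 60 mm across, 62 mm high. Origin at the centre of its underside.
- mallet: Bystander: round wooden mallet lying down, 230 mm long, 72 mm high. Origin on the bench near its middle.
- gouge: Bystander: wood-handled carving gouge, 220 mm long, lying down. Origin on the bench near its middle.
Things that resemble listed ones, but are neither listed nor needed, are in the scene too. Leave any black look-alike of the part that bears fin_grip alone. What is shaped like the drying_block but turquoise is not meant.

How it is judged:
On the way, in this order (a step that is already met when the one before it is completed fails the run):
1. the dorsal fin is lifted clear of the drying block (height (world z) of fin_grip above 0.115 m and contact force between fin and drying_block below 0.01 N and contact force between the fingers and fin above 1 N), for 0.1 s.
2. its tenon is in the mortise, in line, tip to the tail (horizontal distance between fin_grip and mortise below 0.006 m and z of fin_grip in the frame of mortise below 0.051 m and angle between the x axis of fin_grip and the x axis of mortise, either way round below 0.2 rad and x of fin_tip in the frame of mortise below -0.02 m).
At the end, for the whole second after the job is handed in: Through the last second the fin's foot is bedded on the fish's back (within 1.8 mm of home, 5 mm of centre, 0.08 rad of upright, 0.15 rad of in line, tip to the tail), plunger in over 12 mm, foot bearing on the fish with 1 to 40 N, fin at rest, fingers still holding it down (z of fin_grip in the frame of mortise below 0.0338 m and horizontal distance between fin_grip and mortise below 0.005 m and angle between fin_grip's own z axis and vertical below 0.08 rad and angle between the x axis of fin_grip and the x axis of mortise, either way round below 0.15 rad and x of fin_tip in the frame of mortise below -0.02 m and value of joint plunger above 0.012 m and contact force between fin and fish between 1 and 40 N and contact force between the fingers and fin above 2 N and linear speed of fin below 0.02 m/s); the arm keeps its last pose, push and grip.
It fails at once if the fin is slammed or forced on the fish with more than 90 N (contact force between fin and fish above 90 N).
It fails at once if another fin or a tool is pushed more than 30 mm from its place (distance of any of tail_fin, breast_fin, scraper, gauge, bell, mallet, gouge from where it was at the start of the episode above 0.03 m).
It also fails if it takes over 42 s, if anything falls off the work surface, if the arm or the gripper's body presses on something with over 40 N, if the wrist force passes 120 N, or if a joint passes its speed limit or range.

## Robot

A 6-joint arm with a two-finger parallel gripper is mounted at the origin on the work surface. World frame = base frame: x ahead of the robot, y to its left, z up, the work surface at z = 0. Lengths are in m, angles in rad, forces in N, time in s.
With the tool pointing down it reaches from about 0.375 to 0.975 m from the base axis. Payload 3.8 kg.
Tool frame: the origin (TCP) lies on the centre line of the jaws, within the pads' length; the fingertips stand 14 mm ahead of it and the grasp point (between the pads) lies 5 mm behind it; x points along the fingers, y is the direction in which the jaws open and shut, and the axes are right-handed (so a half turn about x gives the same grasp; the last joint's range is limited). The gripper opens to 85 mm and grips with 20 to 120 N. Pads are 22 mm wide; open, the fingers measure 114 mm over their backs; the gripper's body (76 mm by 85 mm) begins 54 mm behind the grasp point. The pads swing forward as they close: fully open they stand 13 mm farther back than shut.
Start: joints at [-1.231, 0.264, 1.604, -0, 1.274, -0.037], TCP at [0.248, -0.628, 0.221] pointing down, gripper open.
Joint ranges: [-2.63, 2.63], [-0.94, 2.18], [0.31, 2.57], [-1.31, 4.45], [0, 2.66], [-2.55, 2.55]. Speed limits (rad/s): [2.57, 2.57, 3.14, 3.14, 3.14, 3.14].

## Interface

Orientations are given as a rotation vector (axis times angle).
In Python, from workcell import bot gives the robot as it stands.
- The arm moves only by the shell command python3 -m creep 'ROWS' [FORCE]. ROWS is JSON, a list of rows, each an object with "grip": the finger opening in cm, from 0 to 8.54; "dp": the shift along the tool's x, y, z in cm, a list of three; "rotation": the turn, a rotation vector about the tool's x, y, z in rad, a list of three. A call has 1 to 5 rows; each row is the pose to reach, as a shift and turn from the pose commanded when the call began, along the tool's axes at that moment; what a row does not reach only later rows make up. A row lasts 1/12 s, in which the tool goes at most 41.7 mm and 7.16 degrees, less where a joint would pass 70% of its speed; a pose out of reach is approached as far as the arm can. A call with a gripper value outside its range is refused whole. The fingers move at their own pace and stop on an object; FORCE is the grip in N (left out, the last holds). Time passes only in rows, so rows that repeat a pose let the fingers close. It gives the time, the measured TCP pose, the force and the opening at its end, in the units of the state.
- bot.read_state(): the state, without advancing time (a new reading comes with each control period).
- bot.read_camera(name): name is "scene" or "top" or "wrist"; returns (picture, depth): 384x512x3 uint8, red, green, blue; 384x512 float32, m along the optical axis (not along the pixel's ray), 0 where there is no reading.
- bot.get_calibration(name): a dict with "fx", "fy", "cx", "cy" (pixels), "dist" ([k1, k2, p1, p2, k3] as OpenCV has them; the pictures are not rectified), "rvec" (rotation vector, rad) and "tvec" (3), from world to camera coordinates, as OpenCV has them. Camera axes: x right, y down, z forward; pixel columns grow to the right and rows downward; lengths in m; the calibration is good to about 2 mm. A picture is of the moment at which its call begins: read the wrist's pose just before it. get_calibration takes no time and is no camera call; for the wrist camera it gives the pose at the moment of the call.
- bot.finish_job(): hands the job in, once; it reports no verdict.
The state is a dict: "time": time; "q": joint angles; "joint_vel": joint speeds; "joint_torque": joint torques, N m; "tool_pos": TCP position; "tcp_rot": TCP orientation; "wrist_force": force on the tool from outside, world axes, zero at the start; "torque": the same for the moment, N m; "width": opening from 0.0 (shut) to 1.0 (fully open).
Only numpy, scipy, OpenCV 4.12 (cv2) and the standard library are available. Lean on these libraries where they do the work, as an engineer would, in place of code of your own. Each camera call takes 0.05 s, during which the arm holds its last target.

## Working session

There is one attempt and no reset: what is moved stays moved. The work goes in short steps, Python scripts to look and compute and a shell command to move; the robot and the scene stay as the last step left them, time stands still between calls to the robot, and variables do not carry over. Pictures are saved under pics/ and viewed, and the job is handed in when it is done.

```bash
mkdir -p pics; ls
cat > h.py <<'E'
from workcell import bot
import numpy as np, cv2, pickle
from scipy.spatial.transform import Rotation as R
def snap(n,f):
    c=bot.get_calibration(n); im,d=bot.read_camera(n)
    pickle.dump((c,im,d),open(f'pics/{f}.pkl','wb')); cv2.imwrite(f'pics/{f}.png',im[:,:,::-1]); return c,im,d
def load(f): return pickle.load(open(f'pics/{f}.pkl','rb'))
def crop(f,u0,v0,u1,v1,s,out):
    c,im,d=load(f); cv2.imwrite(f'pics/{out}.png',cv2.resize(im[v0:v1,u0:u1,::-1],None,fx=s,fy=s,interpolation=cv2.INTER_CUBIC))
def ray(c,u,v):
    K=np.array([[c['fx'],0,c['cx']],[0,c['fy'],c['cy']],[0,0,1]])
    p=cv2.undistortPoints(np.array([[[u,v]]],float),K,np.array(c['dist'],float))[0,0]
    Rm=R.from_rotvec(np.ravel(c['rvec'])).as_matrix(); t=np.ravel(c['tvec'])
    return -Rm.T@t, Rm.T@np.array([p[0],p[1],1])
def atz(c,u,v,z):
    o,r=ray(c,u,v); return o+r*(z-o[2])/r[2]
def atd(c,d,u,v):
    o,r=ray(c,u,v); return o+r*d[int(round(v)),int(round(u))]
def cloud(c,d):
    K=np.array([[c['fx'],0,c['cx']],[0,c['fy'],c['cy']],[0,0,1]])
    vv,uu=np.mgrid[:384,:512]
    p=cv2.undistortPoints(np.stack([uu,vv],-1).reshape(-1,1,2).astype(float),K,np.array(c['dist'],float)).reshape(384,512,2)
    Rm=R.from_rotvec(np.ravel(c['rvec'])).as_matrix(); t=np.ravel(c['tvec'])
    P=np.dstack([p*d[...,None],d]); return (P-t)@Rm
E
python3 - <<'E'
from h import *
s=bot.read_state(); print(s)
for n in ['scene','top','wrist']: snap(n,n+'0')
E
```

```text
pics
{'time': 0.0, 'q': array([-1.23091283e+00,  2.64785105e-01,  1.60538557e+00,  1.87194969e-05,
        1.27367438e+00, -3.69056796e-02]), 'joint_vel': array([-1.18813234e-03,  9.28974949e-04,  1.27358476e-03,  9.06203235e-04,
        9.27363641e-05,  9.51453439e-04]), 'joint_torque': array([ 1.48561801e-03, -5.15106297e+01, -3.67307425e+01, -2.07433700e-04,
        1.27038054e-02, -1.91522838e-05]), 'tool_pos': array([ 0.24810697, -0.62693907,  0.21923426]), 'tcp_rot': array([ 2.01594776,  0.38669689, -2.01660915]), 'wrist_force': array([ 0.13326501, -0.17912658,  0.67085705]), 'torque': array([-0.03234943, -0.03818162,  0.01003683]), 'width': 1.003454503760841}
```

View pics/scene0.png

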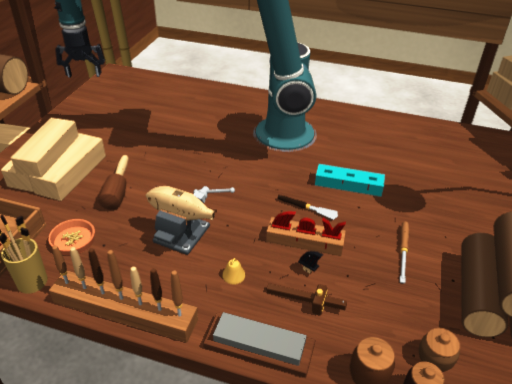

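View pics/top0.png

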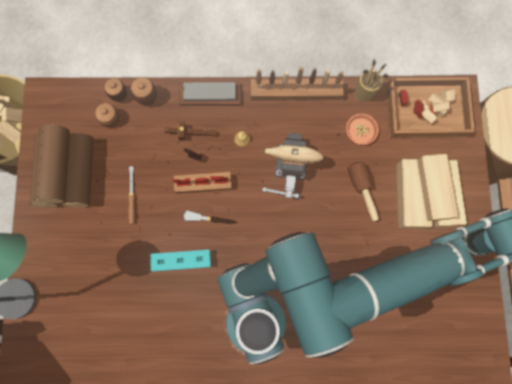

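View pics/wrist0.png

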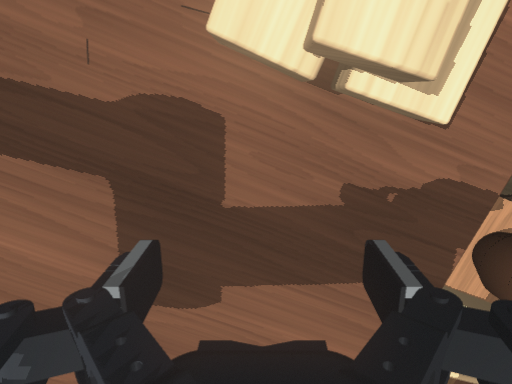

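The scene picture shows the red fins in the wooden block at about (305,230), the fish in the vise at (180,203) and the black decoy fin at (310,261). In the top picture the block is at (203,182) and the fish at (294,154). I'll enlarge both.

Run:
```python
from h import *
crop('scene0',255,195,355,265,8,'c1'); crop('top0',160,120,340,210,4,'c2')
crop('scene0',135,170,245,255,7,'c3')
c,im,d=load('top0')
for uv in [(203,182),(294,154),(232,182),(174,184)]: print(uv,atd(c,d,*uv), atz(c,*uv,.042))
c,im,d=load('scene0')
for uv in [(305,225),(180,203)]: print(uv,atd(c,d,*uv))
```

```text
(203, 182) [0.50846675 0.18875198 0.05474553] [0.5112785  0.18996294 0.042     ]
(294, 154) [ 0.58504142 -0.14174418  0.15432694] [ 0.6166675  -0.15337491  0.042     ]
(232, 182) [ 0.51982134  0.08316221 -0.00136889] [0.51027894 0.08175559 0.042     ]
(174, 184) [0.50546605 0.29828549 0.03816907] [0.50463564 0.29768286 0.042     ]
(305, 225) [0.51519265 0.19082448 0.06260007]
(180, 203) [ 0.61961657 -0.12712699  0.1402476 ]
```

View pics/c1.png

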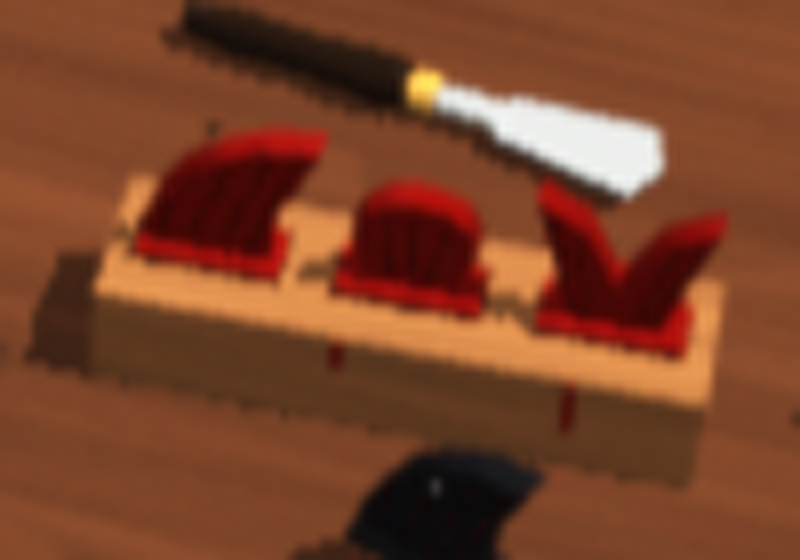

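View pics/c2.png

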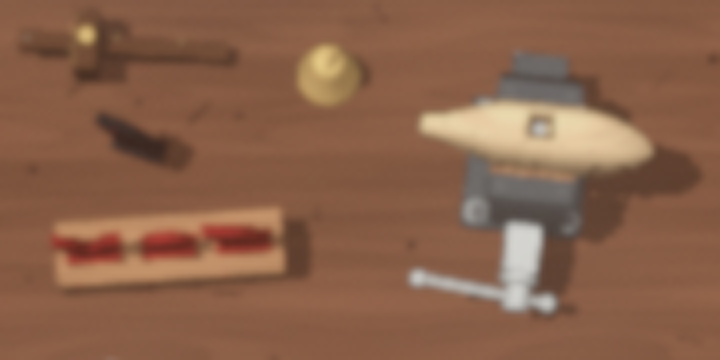

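View pics/c3.png

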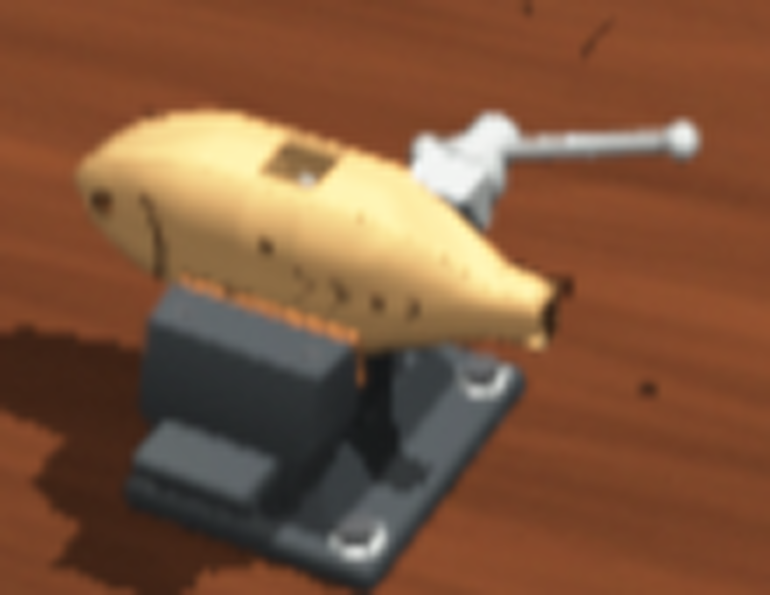

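The dorsal fin stands in the slot at the block's -y end, with its leading edge to -y. The fish's nose also points to -y. Next I'll work out a hover pose for the wrist camera.

```bash
cat >> h.py <<'E'
def toolR(yaw_y):  # tool x down, tool y along world heading yaw_y
    x=np.array([0,0,-1.]); y=np.array([np.cos(yaw_y),np.sin(yaw_y),0]); return np.column_stack([x,y,np.cross(x,y)])
def rel(pos,Rm,s=None):
    s=s or bot.read_state(); R0=R.from_rotvec(s['tcp_rot']).as_matrix()
    dp=R0.T@(np.array(pos)-s['tool_pos'])*100; rv=R.from_matrix(R0.T@Rm).as_rotvec()
    print('t',round(s['time'],2),'pos',s['tool_pos'].round(4),'dp cm',dp.round(2),'rot',rv.round(3),'F',s['wrist_force'].round(1),'w',round(s['width'],3))
E
python3 - <<'E'
from h import *
s=bot.read_state(); R0=R.from_rotvec(s['tcp_rot']).as_matrix(); print(R0.round(3))
c,_,d=load('wrist0'); Rm=R.from_rotvec(np.ravel(c['rvec'])).as_matrix()
print('cam pos in tool',R0.T@(-Rm.T@np.ravel(c['tvec'])-s['tool_pos']),'cam axes in tool\n',(R0.T@Rm.T).round(3),c['fx'])
c,im,d=load('top0')
p=atz(c,160+239/4,120+238/4,.09);print('fin approx',p); print('mortise approx',atz(c,160+540/4,120+126/4,.152))
# yaw from corners
a=[atz(c,160+u/4,120+v/4,.042) for u,v in [(54,224),(281,208),(286,270),(58,288)]]
print(np.round(a,4),'centre',np.mean(a,0))
for w in [0,np.pi]: rel([.52,.12,.25],toolR(.07+w))
E
```

```text
[[-0.001  0.368 -0.93 ]
 [ 0.002 -0.93  -0.368]
 [-1.    -0.002 -0.   ]]
cam pos in tool [-0.15255756 -0.00118677 -0.06870076] cam axes in tool
 [[-0.001 -0.275  0.962]
 [ 1.    -0.     0.001]
 [-0.     0.962  0.275]] 339.7201529131942
fin approx [0.50943772 0.12468975 0.09      ]
mortise approx [ 0.59485594 -0.14579784  0.152     ]
[[0.5352 0.3002 0.042 ]
 [0.5488 0.0882 0.042 ]
 [0.4893 0.0837 0.042 ]
 [0.4742 0.2952 0.042 ]] centre [0.51188437 0.19181503 0.042     ]
t 0.15 pos [ 0.2481 -0.6271  0.2195] dp cm [ -2.94 -59.47 -52.77] rot [-1.264e+00 -1.000e-03  2.000e-03] F [ 0.2  0.4 -0.3] w 0.996
t 0.15 pos [ 0.2481 -0.6271  0.2195] dp cm [ -2.94 -59.47 -52.77] rot [1.878e+00 2.000e-03 1.000e-03] F [ 0.2  0.4 -0.3] w 0.996
```

Run:
```python
from h import *
rel([.595,-.146,.28],toolR(-.12))
```

```text
t 0.15 pos [ 0.2481 -0.6271  0.2195] dp cm [ -5.99 -31.98 -49.95] rot [-1.074e+00 -1.000e-03  2.000e-03] F [ 0.2  0.4 -0.3] w 0.996
```

```bash
python3 -m creep '[{"grip":8.5,"dp":[-6,-2,-3],"rotation":[-0.1,0,0]},{"grip":8.5,"dp":[-6,-4,-6],"rotation":[-0.2,0,0]},{"grip":8.5,"dp":[-6,-6,-9],"rotation":[-0.3,0,0]},{"grip":8.5,"dp":[-6,-8,-12.5],"rotation":[-0.4,0,0]},{"grip":8.5,"dp":[-6,-10,-16],"rotation":[-0.5,0,0]}]'
python3 -c "
from h import *
rel([.595,-.146,.28],toolR(-.12))"
```

```text
time: 0.57
tool_pos: [0.3579, -0.4788, 0.2816]
tcp_rot: [1.697, 0.798, -1.696]
wrist_force: [1.4, 0.6, -0.7]
width: 0.996
t 0.57 pos [ 0.3579 -0.4788  0.2816] dp cm [  0.14  -2.91 -40.76] rot [-0.57   0.001 -0.002] F [ 1.4  0.6 -0.7] w 0.996
```

```bash
python3 -m creep '[{"grip":8.5,"dp":[0,0,-4],"rotation":[-0.11,0,0]},{"grip":8.5,"dp":[0,-0.5,-8],"rotation":[-0.22,0,0]},{"grip":8.5,"dp":[0,-1,-12],"rotation":[-0.33,0,0]},{"grip":8.5,"dp":[0,-1.5,-16],"rotation":[-0.44,0,0]},{"grip":8.5,"dp":[0,-2,-20],"rotation":[-0.55,0,0]}]'
python3 -c "
from h import *
rel([.595,-.146,.28],toolR(-.12))"
```

```text
time: 0.98
tool_pos: [0.4702, -0.3113, 0.2803]
tcp_rot: [1.311, 1.141, -1.311]
wrist_force: [0.2, 0.4, 0.1]
width: 0.997
t 0.98 pos [ 0.4702 -0.3113  0.2803] dp cm [  0.03  10.07 -18.09] rot [-0.019 -0.     0.   ] F [0.2 0.4 0.1] w 0.997
```

```bash
python3 -m creep '[{"grip":8.5,"dp":[0,2,-3.6],"rotation":[-0.01,0,0]},{"grip":8.5,"dp":[0,4,-7.2],"rotation":[-0.02,0,0]},{"grip":8.5,"dp":[0,6,-10.8],"rotation":[-0.02,0,0]},{"grip":8.5,"dp":[0,8,-14.4],"rotation":[-0.02,0,0]},{"grip":8.5,"dp":[0,9.5,-17.3],"rotation":[-0.02,0,0]}]'
python3 -m creep '[{"grip":8.5,"dp":[0,0,0],"rotation":[0,0,0]},{"grip":8.5,"dp":[0,0,0],"rotation":[0,0,0]}]'
python3 -c "
from h import *
snap('wrist','wf')
rel([.595,-.146,.28],toolR(-.12))"
```

```text
time: 1.4
tool_pos: [0.5898, -0.1529, 0.2803]
tcp_rot: [1.3, 1.149, -1.299]
wrist_force: [0.7, -1.0, 0.6]
width: 0.996
time: 1.57
tool_pos: [0.589, -0.154, 0.2799]
tcp_rot: [1.297, 1.151, -1.298]
wrist_force: [0.1, -0.1, -0.0]
width: 0.993
t 1.62 pos [ 0.5884 -0.1552  0.28  ] dp cm [-0.    0.55 -0.99] rot [-0.002  0.     0.001] F [-1.  -0.2 -0. ] w 0.993
```

View pics/wf.png

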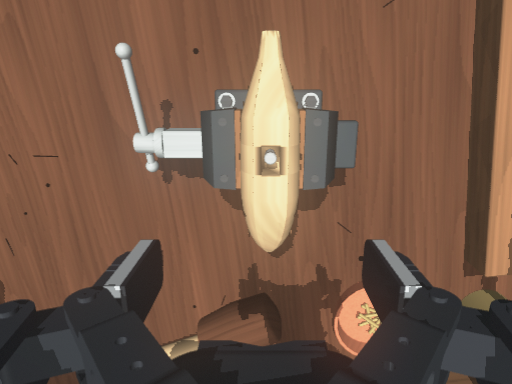

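The wrist view shows the fish's mortise at about (270,159), with the steel plunger in it. The tail is up at (270,35) and the nose down at (270,250). I'll enlarge the mortise.

Run:
```python
from h import *
crop('wf',240,130,300,190,12,'wfc')
c,im,d=load('wf'); P=cloud(c,d)
# flat of back and mouth
print(P[150:170:2,255:288:3,2].round(3))
```

```text
[[0.151 0.15  0.151 0.115 0.12  0.123 0.123 0.115 0.122 0.15  0.151]
 [0.151 0.15  0.151 0.115 0.136 0.141 0.138 0.116 0.125 0.152 0.151]
 [0.152 0.151 0.152 0.115 0.14  0.141 0.142 0.116 0.125 0.152 0.152]
 [0.152 0.151 0.151 0.115 0.141 0.143 0.141 0.14  0.124 0.153 0.151]
 [0.152 0.152 0.151 0.115 0.141 0.141 0.141 0.141 0.126 0.153 0.151]
 [0.151 0.151 0.151 0.116 0.142 0.142 0.141 0.139 0.126 0.151 0.152]
 [0.152 0.152 0.151 0.115 0.142 0.14  0.141 0.114 0.128 0.152 0.152]
 [0.152 0.151 0.151 0.115 0.115 0.14  0.117 0.116 0.128 0.152 0.152]
 [0.152 0.151 0.15  0.12  0.12  0.117 0.118 0.119 0.13  0.151 0.152]
 [0.152 0.151 0.15  0.127 0.127 0.126 0.127 0.126 0.129 0.153 0.153]]
```

View pics/wfc.png

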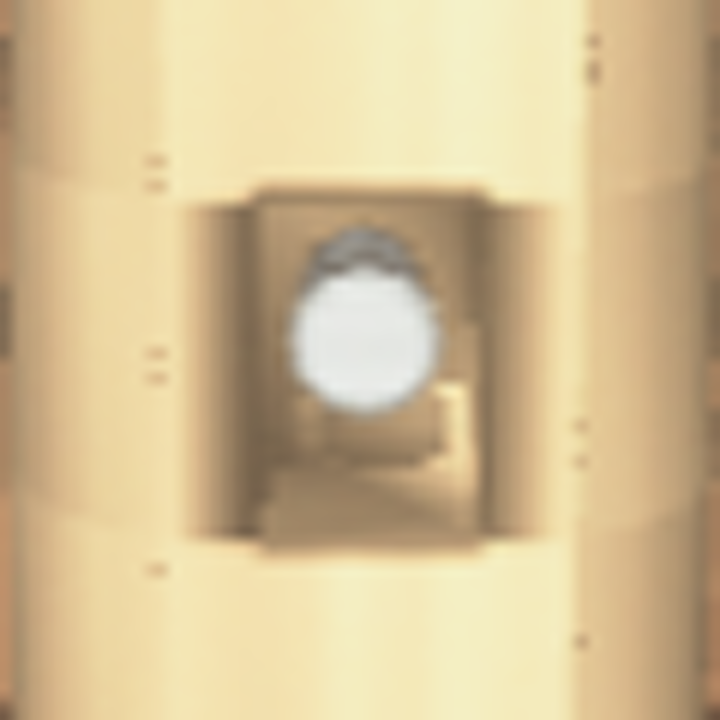

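Run:
```python
from h import *
c,im,d=load('wf'); P=cloud(c,d)
g=lambda x,y,z: atz(c,(x+.5)/12-.5+240,(y+.5)/12-.5+130,z)
for q in [(250,193),(488,193),(488,545),(250,545),(369,369)]: print(q,g(*q,.152).round(4))
print('plunger',g(365,340,.142).round(4))
# fish midline
m=(P[...,2]>.10)&(P[...,2]<.156)&(im[...,0].astype(int)>170)&(im[...,1]>140)
n,l,st,_=cv2.connectedComponentsWithStats(m.astype(np.uint8)); k=l[175,270]; m=l==k; print(st[k])
# per-row edges -> mid
mid=[]
for v in range(40,245):
    u=np.where(m[v])[0]
    if len(u)>8: mid.append((P[v,u[2],:2]+P[v,u[-3],:2])/2)
mid=np.array(mid); 
vx,vy,x0,y0=cv2.fitLine(mid.astype(np.float32),cv2.DIST_HUBER,0,.01,.01).ravel()
print('yaw fish x',np.degrees(np.arctan2(vy,vx)),len(mid))
t=(P[m][:,:2]); w,v=np.linalg.eigh(np.cov(t.T)); print('pca',np.degrees(np.arctan2(v[1,1],v[0,1])))
yaw=np.arctan2(vy,vx); nrm=np.array([-np.sin(yaw),np.cos(yaw)])
print('line point at', x0,y0)
C=g(369,369,.152)[:2]; print('mouth off line mm',1000*np.dot(C-[x0,y0],nrm))
# mouth edges by dark mask -> minAreaRect in plane
```

```text
(250, 193) [ 0.589  -0.1304  0.152 ]
(488, 193) [ 0.6054 -0.1324  0.152 ]
(488, 545) [ 0.6027 -0.1574  0.152 ]
(250, 545) [ 0.5859 -0.1554  0.152 ]
(369, 369) [ 0.5958 -0.1438  0.152 ]
plunger [ 0.5957 -0.1437  0.142 ]
[ 237   30   61  222 9112]
yaw fish x 82.64716 205
pca 82.56707374748558
line point at 0.596711 -0.12850012
mouth off line mm -1.0046759708756676
```

Run:
```python
from h import *
rel([.511,.123,.22],toolR(.064))
```

```text
t 1.62 pos [ 0.5884 -0.1552  0.28  ] dp cm [  6.   -11.06 -26.67] rot [-0.186  0.     0.001] F [-1.  -0.2 -0. ] w 0.993
```

```bash
python3 -m creep '[{"grip":8.5,"dp":[0.3,-1.3,-3.4],"rotation":[-0.05,0,0]},{"grip":8.5,"dp":[1.2,-2.7,-7],"rotation":[-0.1,0,0]},{"grip":8.5,"dp":[2.2,-4.2,-10.6],"rotation":[-0.15,0,0]},{"grip":8.5,"dp":[3.2,-5.6,-14.2],"rotation":[-0.18,0,0]},{"grip":8.5,"dp":[4.2,-7,-17.8],"rotation":[-0.18,0,0]}]'
python3 -m creep '[{"grip":8.5,"dp":[0.6,-1.5,-3.6],"rotation":[0,0,0]},{"grip":8.5,"dp":[1.2,-3,-7],"rotation":[0,0,0]},{"grip":8.5,"dp":[1.8,-4.1,-8.9],"rotation":[0,0,0]},{"grip":8.5,"dp":[1.8,-4.1,-8.9],"rotation":[0,0,0]},{"grip":8.5,"dp":[1.8,-4.1,-8.9],"rotation":[0,0,0]}]'
python3 -c "
from h import *
rel([.511,.123,.22],toolR(.064))
snap('wrist','wb')
crop('wb',180,80,340,200,5,'wbc')"
```

```text
time: 2.03
tool_pos: [0.54, 0.029, 0.2383]
tcp_rot: [1.169, 1.234, -1.169]
wrist_force: [0.7, 0.6, 0.9]
width: 0.993
time: 2.45
tool_pos: [0.4943, 0.1154, 0.2202]
tcp_rot: [1.166, 1.235, -1.168]
wrist_force: [-0.1, 0.1, 0.3]
width: 0.991
t 2.45 pos [0.4943 0.1154 0.2202] dp cm [ 0.02  1.71 -0.66] rot [-0.007  0.001  0.001] F [-0.1  0.1  0.3] w 0.991
```

View pics/wb.png

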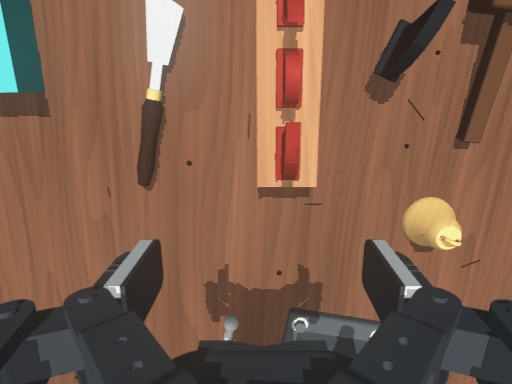

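View pics/wbc.png

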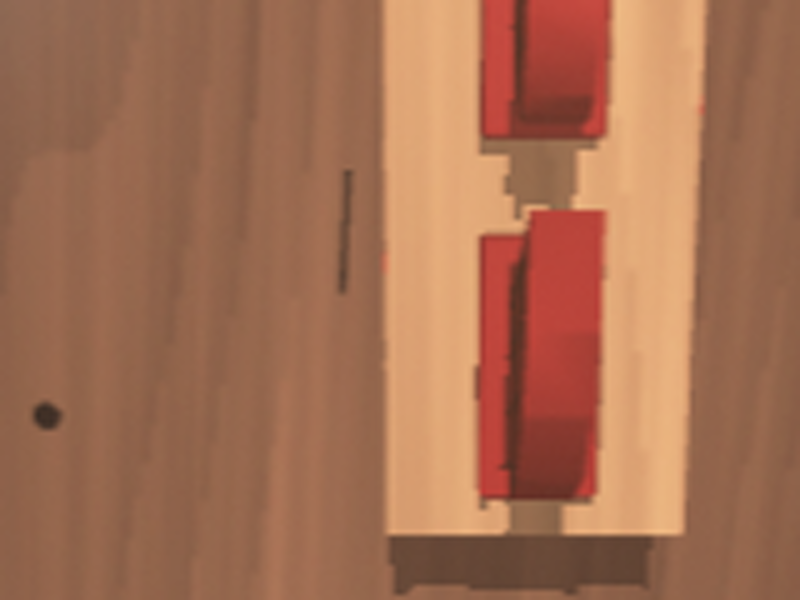

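Run:
```python
from h import *
c,im,d=load('wb'); P=cloud(c,d)
g=lambda x,y,z: atz(c,(x+.5)/5-.5+180,(y+.5)/5-.5+80,z)
print('foot left edge rear/front, right front',[g(*q,.048).round(4) for q in [(480,237),(480,497),(597,497)]])
print('block front corners',[g(*q,.042).round(4) for q in [(387,535),(684,535),(385,0),(706,0)]])
red=(im[...,0]>110)&(im[...,1]<90)&(im[...,2]<90)
def rows(zl,zh):
    m=red&(P[...,2]>zl)&(P[...,2]<zh); m[:, :270]=0; m[:,310:]=0; m[:118]=0; m[185:]=0
    q=P[m]; return q
q=rows(.055,.12); print('blade pts',len(q),q.min(0).round(4),q.max(0).round(4))
q=q[q[:,2]>.07]
r=cv2.minAreaRect(q[:,:2].astype(np.float32)*1000); print(r)
q=rows(.044,.052); print('foot',len(q),q.min(0).round(4),q.max(0).round(4))
m=(P[...,2]>.037)&(P[...,2]<.046)&~red&(im[...,0]>150); m[:,:240]=0;m[:,340:]=0
q=P[m]; r=cv2.minAreaRect(q[:,:2].astype(np.float32)*1000); print('block',r)
for v in range(122,182,6):
    print(v,[(u,P[v,u].round(4).tolist()) for u in (278,282,286,290,294,298)])
```

```text
foot left edge rear/front, right front [array([0.504 , 0.1498, 0.048 ]), array([0.5074, 0.0988, 0.048 ]), array([0.5306, 0.1001, 0.048 ])]
block front corners [array([0.4894, 0.0882, 0.042 ]), array([0.5497, 0.0916, 0.042 ]), array([0.4836, 0.1918, 0.042 ]), array([0.5433, 0.1952, 0.042 ])]
blade pts 820 [0.5095 0.1036 0.062 ] [0.5247 0.1607 0.1019]
((517.0178833007812, 133.90916442871094), (12.562759399414062, 53.27440643310547), 3.720937728881836)
foot 357 [0.5045 0.0984 0.0445] [0.5295 0.1502 0.049 ]
block ((514.5482177734375, 175.22413635253906), (60.654300689697266, 170.77902221679688), 3.400116205215454)
122 [(278, [0.5063, 0.1539, 0.0406]), (282, [0.5101, 0.1542, 0.0416]), (286, [0.5095, 0.16, 0.1003]), (290, [0.5127, 0.1602, 0.0998]), (294, [0.5159, 0.1604, 0.0998]), (298, [0.5189, 0.1607, 0.1015])]
128 [(278, [0.5064, 0.1489, 0.0468]), (282, [0.5102, 0.149, 0.0459]), (286, [0.51, 0.1551, 0.0987]), (290, [0.5132, 0.1553, 0.0987]), (294, [0.5163, 0.1556, 0.0995]), (298, [0.5195, 0.1557, 0.0992])]
134 [(278, [0.5067, 0.1433, 0.0474]), (282, [0.5105, 0.1435, 0.0476]), (286, [0.5
[... 826 characters left out ...]
 (290, [0.5158, 0.1295, 0.0916]), (294, [0.519, 0.1299, 0.0929]), (298, [0.5224, 0.13, 0.0924])]
164 [(278, [0.5087, 0.1142, 0.0482]), (282, [0.5121, 0.1159, 0.055]), (286, [0.5131, 0.1234, 0.088]), (290, [0.5166, 0.1235, 0.0878]), (294, [0.52, 0.1237, 0.0877]), (298, [0.5233, 0.1241, 0.0887])]
170 [(278, [0.5092, 0.1079, 0.0471]), (282, [0.5125, 0.1103, 0.0561]), (286, [0.5139, 0.1171, 0.0837]), (290, [0.5174, 0.1173, 0.0839]), (294, [0.5211, 0.1171, 0.0823]), (298, [0.5289, 0.109, 0.0472])]
176 [(278, [0.5095, 0.1022, 0.0488]), (282, [0.5128, 0.1047, 0.0573]), (286, [0.5152, 0.1092, 0.0742]), (290, [0.5188, 0.1093, 0.0738]), (294, [0.5224, 0.1096, 0.0743]), (298, [0.5292, 0.1033, 0.0485])]
```

Run:
```python
from h import *
rel([.5176,.125,.0695],toolR(.063))
```

```text
t 2.5 pos [0.4953 0.1149 0.2208] dp cm [15.13  2.28 -0.9 ] rot [-0.008  0.001 -0.001] F [0.5 1.1 0.7] w 0.995
```

```bash
python3 -m creep '[{"grip":8.5,"dp":[1,2.3,-0.9],"rotation":[-0.008,0,0]},{"grip":8.5,"dp":[4,2.3,-0.9],"rotation":[-0.008,0,0]},{"grip":8.5,"dp":[7,2.3,-0.9],"rotation":[-0.008,0,0]},{"grip":8.5,"dp":[10,2.3,-0.9],"rotation":[-0.008,0,0]},{"grip":8.5,"dp":[10,2.3,-0.9],"rotation":[-0.008,0,0]}]'
python3 -m creep '[{"grip":8.5,"dp":[0,0,0],"rotation":[0,0,0]},{"grip":8.5,"dp":[0,0,0],"rotation":[0,0,0]}]'
python3 - <<'E'
from h import *
rel([.5176,.125,.0695],toolR(.063))
E
```

```text
time: 2.92
tool_pos: [0.5138, 0.1234, 0.1146]
tcp_rot: [1.157, 1.244, -1.173]
wrist_force: [-1.9, -0.7, -1.9]
width: 0.999
time: 3.08
tool_pos: [0.5193, 0.1255, 0.1222]
tcp_rot: [1.164, 1.237, -1.162]
wrist_force: [-0.4, -0.2, 1.0]
width: 0.996
t 3.08 pos [0.5193 0.1255 0.1222] dp cm [ 5.27 -0.18  0.04] rot [-0.001 -0.    -0.002] F [-0.4 -0.2  1. ] w 0.996
```

```bash
python3 -m creep '[{"grip":8.5,"dp":[2,-0.15,0],"rotation":[0,0,0]},{"grip":8.5,"dp":[4,-0.15,0],"rotation":[0,0,0]},{"grip":8.5,"dp":[5.2,-0.15,0],"rotation":[0,0,0]},{"grip":8.5,"dp":[5.2,-0.15,0],"rotation":[0,0,0]},{"grip":8.5,"dp":[5.2,-0.15,0],"rotation":[0,0,0]}]'
python3 -m creep '[{"grip":8.5,"dp":[0,0,0],"rotation":[0,0,0]},{"grip":8.5,"dp":[0,0,0],"rotation":[0,0,0]}]'
python3 - <<'E'
from h import *
rel([.5176,.125,.0695],toolR(.063))
E
```

```text
time: 3.5
tool_pos: [0.5169, 0.1263, 0.0696]
tcp_rot: [1.163, 1.238, -1.161]
wrist_force: [0.0, 0.6, 0.3]
width: 0.997
time: 3.67
tool_pos: [0.5177, 0.1266, 0.0704]
tcp_rot: [1.164, 1.237, -1.159]
wrist_force: [-1.0, -0.1, 1.1]
width: 0.993
t 3.67 pos [0.5177 0.1266 0.0704] dp cm [ 0.09 -0.02  0.16] rot [ 0.001 -0.    -0.003] F [-1.  -0.1  1.1] w 0.993
```

```bash
python3 -m creep '[{"grip":8.5,"dp":[0.05,0,0.16],"rotation":[0,0,0]},{"grip":4,"dp":[0.05,0,0.16],"rotation":[0,0,0]},{"grip":2.2,"dp":[0.05,0,0.16],"rotation":[0,0,0]},{"grip":0.5,"dp":[0.05,0,0.16],"rotation":[0,0,0]},{"grip":0.5,"dp":[0.05,0,0.16],"rotation":[0,0,0]}]' 80
python3 -m creep '[{"grip":0.5,"dp":[0,0,0],"rotation":[0,0,0]},{"grip":0.5,"dp":[0,0,0],"rotation":[0,0,0]},{"grip":0.5,"dp":[0,0,0],"rotation":[0,0,0]},{"grip":0.5,"dp":[0,0,0],"rotation":[0,0,0]}]'
```

```text
time: 4.08
tool_pos: [0.5163, 0.1248, 0.0682]
tcp_rot: [1.162, 1.239, -1.162]
wrist_force: [-0.6, 0.1, -0.4]
width: 0.452
time: 4.42
tool_pos: [0.5163, 0.1248, 0.0681]
tcp_rot: [1.162, 1.239, -1.162]
wrist_force: [-0.5, 0.1, 1.6]
width: 0.111
```

```bash
python3 -m creep '[{"grip":0.5,"dp":[0,0,0],"rotation":[0,0,0]},{"grip":0.5,"dp":[0,0,0],"rotation":[0,0,0]},{"grip":0.5,"dp":[0,0,0],"rotation":[0,0,0]}]'
python3 -c "
from h import *
rel([.5176,.125,.0695],toolR(.063))
snap('wrist','wg'); snap('scene','sg'); crop('sg',225,165,365,265,5,'sgc')"
```

```text
time: 4.67
tool_pos: [0.5163, 0.1248, 0.0681]
tcp_rot: [1.162, 1.239, -1.162]
wrist_force: [-0.1, -0.6, 1.1]
width: 0.109
t 4.67 pos [0.5163 0.1248 0.0681] dp cm [-0.14  0.13 -0.01] rot [ 0.001 -0.    -0.   ] F [-0.1 -0.6  1.1] w 0.109
```

View pics/wg.png

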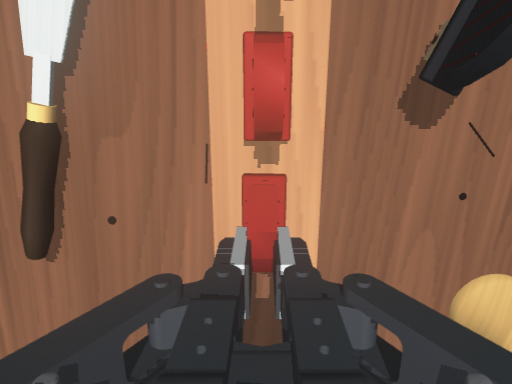

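View pics/sgc.png

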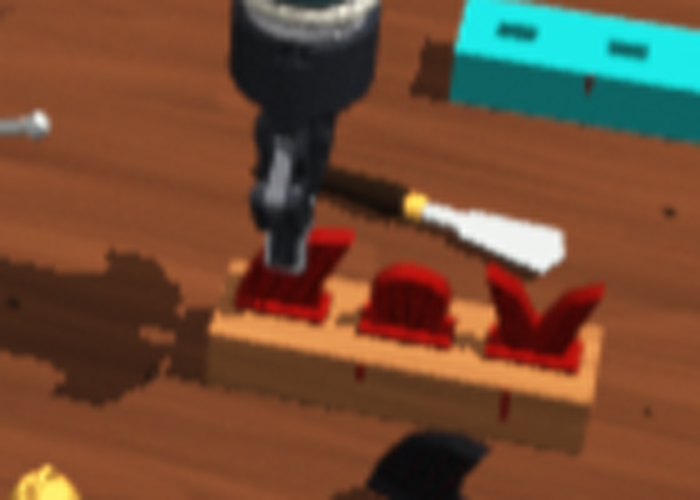

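```bash
python3 -m creep '[{"grip":0.5,"dp":[-1.5,0,0],"rotation":[0,0,0]},{"grip":0.5,"dp":[-4,0,0],"rotation":[0,0,0]},{"grip":0.5,"dp":[-7,0,0],"rotation":[0,0,0]},{"grip":0.5,"dp":[-10,0,0],"rotation":[0,0,0]},{"grip":0.5,"dp":[-13,0,0],"rotation":[0,0,0]}]'
python3 -m creep '[{"grip":0.5,"dp":[-3,0,0],"rotation":[0,0,0]},{"grip":0.5,"dp":[-5,0,0],"rotation":[0,0,0]},{"grip":0.5,"dp":[-5,0,0],"rotation":[0,0,0]}]'
python3 -c "
from h import *
rel([.5957,-.1438,.25],toolR(-.128))
snap('wrist','wl')"
```

```text
time: 5.18
tool_pos: [0.5156, 0.1247, 0.1988]
tcp_rot: [1.161, 1.24, -1.163]
wrist_force: [0.2, 0.3, -0.5]
width: 0.109
time: 5.43
tool_pos: [0.5193, 0.1254, 0.254]
tcp_rot: [1.168, 1.233, -1.154]
wrist_force: [0.5, -0.3, 0.2]
width: 0.114
t 5.43 pos [0.5193 0.1254 0.254 ] dp cm [ 0.42  5.9  27.35] rot [ 0.192 -0.002 -0.009] F [ 0.5 -0.3  0.2] w 0.114
```

View pics/wl.png

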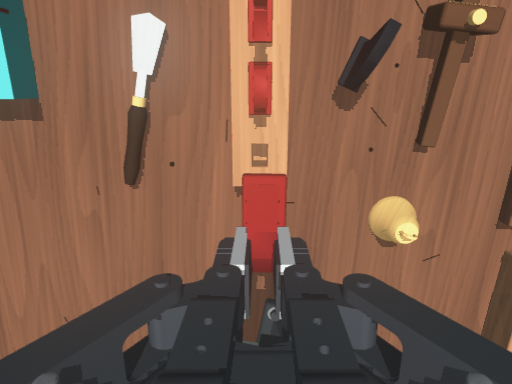

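The fin is in the gripper, clear of its now-empty slot at (260,153). Its foot sits at the same place in the image as before the lift, so it didn't slip. Next I'll carry it to the fish.

```bash
python3 -m creep '[{"grip":0.5,"dp":[0,0.5,2.5],"rotation":[0.04,0,0]},{"grip":0.5,"dp":[0,1.2,6],"rotation":[0.08,0,0]},{"grip":0.5,"dp":[0,2.1,9.8],"rotation":[0.12,0,0]},{"grip":0.5,"dp":[0,2.9,13.6],"rotation":[0.16,0,0]},{"grip":0.5,"dp":[0,3.7,17.4],"rotation":[0.19,0,0]}]'
python3 -m creep '[{"grip":0.5,"dp":[0,0,3.5],"rotation":[0,0,0]},{"grip":0.5,"dp":[0,0,6.5],"rotation":[0,0,0]},{"grip":0.5,"dp":[0,0,9],"rotation":[0,0,0]},{"grip":0.5,"dp":[0,0,9],"rotation":[0,0,0]},{"grip":0.5,"dp":[0,0,9],"rotation":[0,0,0]}]'
python3 -c "
from h import *
rel([.5957,-.1438,.25],toolR(-.128))"
```

```text
time: 5.9
tool_pos: [0.5632, -0.0478, 0.2455]
tcp_rot: [1.301, 1.149, -1.305]
wrist_force: [1.5, -0.2, 0.3]
width: 0.112
time: 6.32
tool_pos: [0.5516, -0.1366, 0.2456]
tcp_rot: [1.303, 1.149, -1.306]
wrist_force: [-0.2, 0.3, -0.4]
width: 0.108
t 6.32 pos [ 0.5516 -0.1366  0.2456] dp cm [-0.46  4.46  0.15] rot [-0.001 -0.001  0.004] F [-0.2  0.3 -0.4] w 0.108
```

```bash
python3 -m creep '[{"grip":0.5,"dp":[0,2,0.1],"rotation":[0,0,0]},{"grip":0.5,"dp":[0,3.8,0.15],"rotation":[0,0,0.002]},{"grip":0.5,"dp":[0,4.45,0.15],"rotation":[0,0,0.004]},{"grip":0.5,"dp":[0,4.45,0.15],"rotation":[0,0,0.004]},{"grip":0.5,"dp":[0,4.45,0.15],"rotation":[0,0,0.004]}]'
python3 -m creep '[{"grip":0.5,"dp":[0,0,0],"rotation":[0,0,0]},{"grip":0.5,"dp":[0,0,0],"rotation":[0,0,0]}]'
python3 -c "
from h import *
rel([.5957,-.1438,.22],toolR(-.128))
snap('wrist','wm');snap('scene','sm');crop('sm',130,110,250,230,5,'smc')"
```

```text
time: 6.73
tool_pos: [0.5963, -0.1416, 0.2469]
tcp_rot: [1.302, 1.147, -1.299]
wrist_force: [0.3, 0.4, -0.4]
width: 0.107
time: 6.9
tool_pos: [0.5962, -0.1422, 0.2479]
tcp_rot: [1.302, 1.145, -1.299]
wrist_force: [-1.0, 0.4, -0.8]
width: 0.109
t 6.9 pos [ 0.5962 -0.1422  0.2479] dp cm [ 2.79 -0.04  0.16] rot [ 0.003 -0.    -0.003] F [-1.   0.4 -0.8] w 0.109
```

View pics/wm.png

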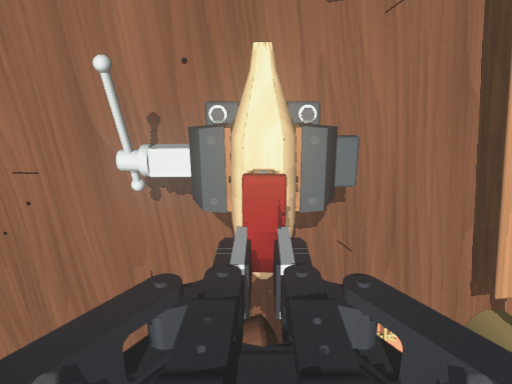

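View pics/smc.png

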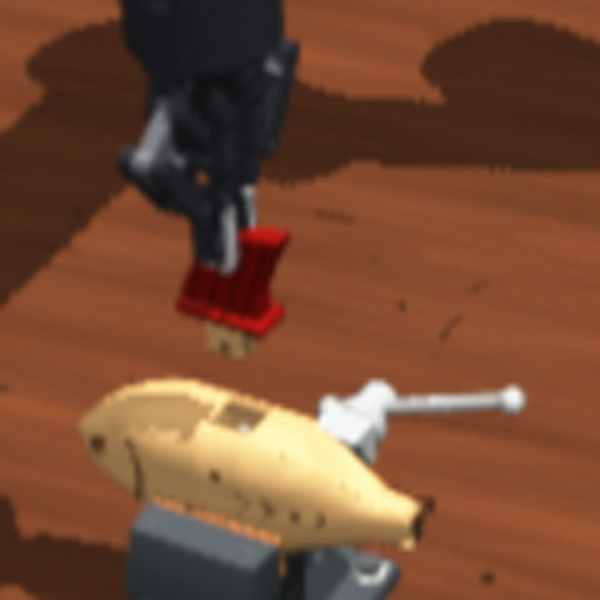

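Run:
```python
from h import *
crop('wm',215,150,315,280,5,'wmc')
c,im,d=load('wm'); P=cloud(c,d); s=bot.read_state()
R0=R.from_rotvec(s['tcp_rot']).as_matrix()
T=(P-s['tool_pos'])@R0
red=(im[...,0]>90)&(im[...,1]<70)&(im[...,2]<70)
red[:165]=0;red[275:]=0;red[:,:235]=0;red[:,292:]=0
for v in range(172,275,6):
    u=np.where(red[v])[0]
    if len(u): print(v,u[0],u[-1],(T[v,u[0]+1]*1000).round(1),(T[v,u[len(u)//2]]*1000).round(1),(T[v,u[-1]-1]*1000).round(1))
print((R0[:,0]).round(4))
```

```text
190 285 285 [ 20.3  11.  -18. ] [ 21.6  10.5 -17.6] [ 20.7   9.9 -17.9]
202 243 284 [ 21.2 -11.5 -11. ] [-30.2   3.9 -28.6] [ 21.3   9.6 -10.9]
208 243 284 [ 21.5 -11.6  -7.4] [-30.9  -1.  -26.5] [21.1  9.6 -7.6]
214 243 284 [ 21.  -11.6  -4.1] [-29.6  -1.  -23.5] [20.8  9.7 -4.2]
220 243 284 [ 20.9 -11.6  -0.7] [-29.7  -1.  -21.1] [21.2  9.7 -0.5]
226 246 284 [-29.1  -7.6 -18.3] [-29.8  -0.6 -18.6] [20.3  9.7  2.6]
232 248 276 [-28.6  -6.9 -15.6] [-28.5  -1.8 -15.5] [-30.1   3.3 -16.2]
238 247 277 [-27.3  -7.4 -12.4] [-27.5  -1.8 -12.5] [-26.8   3.9 -12.2]
244 251 273 [-26.6  -5.8  -9.4] [-25.4  -1.8  -8.8] [-25.8   2.3  -9. ]
250 251 273 [-24.   -5.9  -5.4] [-22.4  -1.8  -4.6] [-24.7   2.4  -5.7]
256 252 273 [-22.6  -5.6  -1.9] [-22.2  -1.3  -1.7] [-21.4   2.5  -1.3]
262 252 272 [-18.2  -5.7   3.4] [-18.5  -1.8   3.2] [-18.8   2.2   3. ]
268 253 272 [-13.9  -5.4   8.8] [-14.   -1.3   8.7] [-14.    2.3   8.7]
[ 3.9e-03 -5.0e-04 -1.0e+00]
```

View pics/wmc.png

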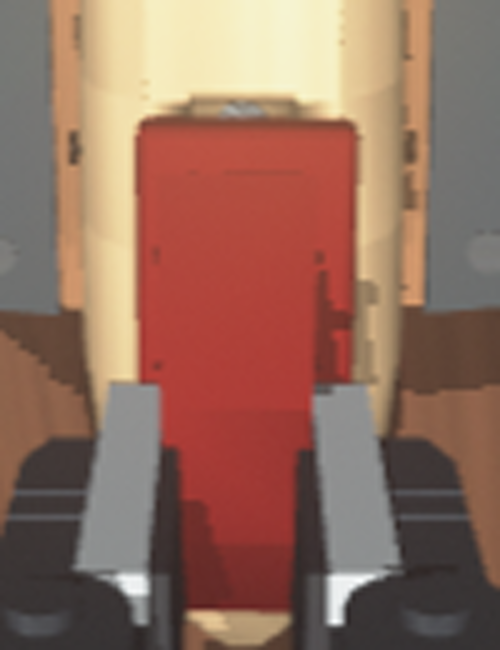

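Run:
```python
from h import *
c,im,d=load('wm'); print({k:np.round(v,4) for k,v in c.items()})
s=bot.read_state();R0=R.from_rotvec(s['tcp_rot']).as_matrix()
K=np.array([[c['fx'],0,c['cx']],[0,c['fy'],c['cy']],[0,0,1]])
pr=lambda W: cv2.projectPoints(np.atleast_2d(W).astype(float),np.ravel(c['rvec']),np.ravel(c['tvec']),K,np.array(c['dist'],float))[0].reshape(-1,2).round(1)
T=lambda t: s['tool_pos']+R0@(np.array(t)/1000.)
# expected foot rear corners: fin_grip at x=-5.9; foot top x=20.1; rear z=-26
print('foot top rear',pr([T((20.1,-12,-26)),T((20.1,12,-26))]))
print('pads y=+-6 at tip',pr([T((14,-6,-5)),T((14,6,-5))]))
M=np.array([.5957,-.1438,.152]); f=np.radians(-97.35); X=np.array([np.cos(f),np.sin(f),0]);Y=np.array([-X[1],X[0],0])
print('mouth rear corners',pr([M-.01225*X+.00825*Y,M-.01225*X-.00825*Y]))
Rc=R.from_rotvec(np.ravel(c['rvec'])).as_matrix(); print('cam in tool',R0.T@(-Rc.T@np.ravel(c['tvec'])-s['tool_pos']), (R0.T@Rc.T).round(4))
for f in('wf','wb','wg'):
    c2,_,_=load(f); R2=R.from_rotvec(np.ravel(c2['rvec'])).as_matrix(); print(f,-R2.T@np.ravel(c2['tvec']))
```

```text
{'fx': np.float64(339.7202), 'fy': np.float64(339.7202), 'cx': np.float64(262.0982), 'cy': np.float64(184.5506), 'dist': array([0.0027, 0.    , 0.    , 0.    , 0.    ]), 'rvec': array([-2.8565,  0.1803,  0.0191]), 'tvec': array([-0.6089, -0.1062,  0.3836])}
foot top rear [[242.5 175.5]
 [288.3 175.5]]
pads y=+-6 at tip [[253.9 217.3]
 [276.8 217.3]]
mouth rear corners [[274.1 169.6]
 [252.1 169.5]]
cam in tool [-0.15238162 -0.00180619 -0.07060119] [[-4.000e-04 -2.760e-01  9.612e-01]
 [ 1.000e+00  3.000e-04  5.000e-04]
 [-4.000e-04  9.612e-01  2.760e-01]]
wf [ 0.59607064 -0.08397847  0.43260107]
wb [0.48890569 0.1859436  0.37291471]
wg [0.51029856 0.19515234 0.22084426]
```

```bash
python3 -m creep '[{"grip":0.5,"dp":[1,0.1,0.18],"rotation":[0.003,0,-0.003]},{"grip":0.5,"dp":[2.5,0.1,0.18],"rotation":[0.003,0,-0.003]},{"grip":0.5,"dp":[3,0.1,0.18],"rotation":[0.003,0,-0.003]},{"grip":0.5,"dp":[3,0.1,0.18],"rotation":[0.003,0,-0.003]},{"grip":0.5,"dp":[3,0.1,0.18],"rotation":[0.003,0,-0.003]}]' 100
python3 -m creep '[{"grip":0.5,"dp":[0,0,0],"rotation":[0,0,0]},{"grip":0.5,"dp":[0,0,0],"rotation":[0,0,0]},{"grip":0.5,"dp":[0,0,0],"rotation":[0,0,0]},{"grip":0.5,"dp":[0,0,0],"rotation":[0,0,0]}]'
python3 -c "
from h import *
rel([.5971,-.1440,.205],toolR(-.128))
snap('wrist','wn');snap('scene','sn');crop('wn',215,140,315,280,5,'wnc');crop('sn',130,130,250,230,6,'snc')
rel([.5971,-.1440,.205],toolR(-.128))"
```

```text
time: 7.42
tool_pos: [0.5973, -0.1448, 0.2173]
tcp_rot: [1.304, 1.146, -1.304]
wrist_force: [-0.1, -0.2, -0.3]
width: 0.103
time: 7.75
tool_pos: [0.5983, -0.1449, 0.2188]
tcp_rot: [1.304, 1.144, -1.302]
wrist_force: [0.7, 0.0, -1.0]
width: 0.103
t 7.75 pos [ 0.5983 -0.1449  0.2188] dp cm [ 1.38 -0.13 -0.07] rot [-0.001  0.    -0.002] F [ 0.7  0.  -1. ] w 0.103
t 7.85 pos [ 0.5981 -0.1448  0.2185] dp cm [ 1.35 -0.11 -0.07] rot [-0.001  0.    -0.002] F [ 0.1 -0.5 -0.6] w 0.105
```

View pics/wnc.png

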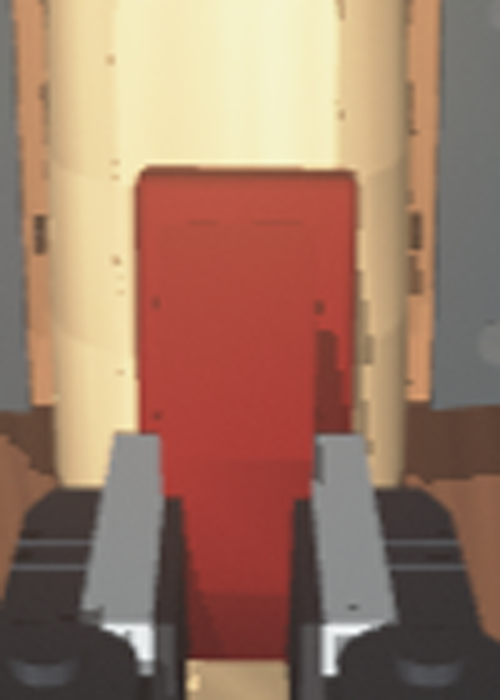

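View pics/snc.png

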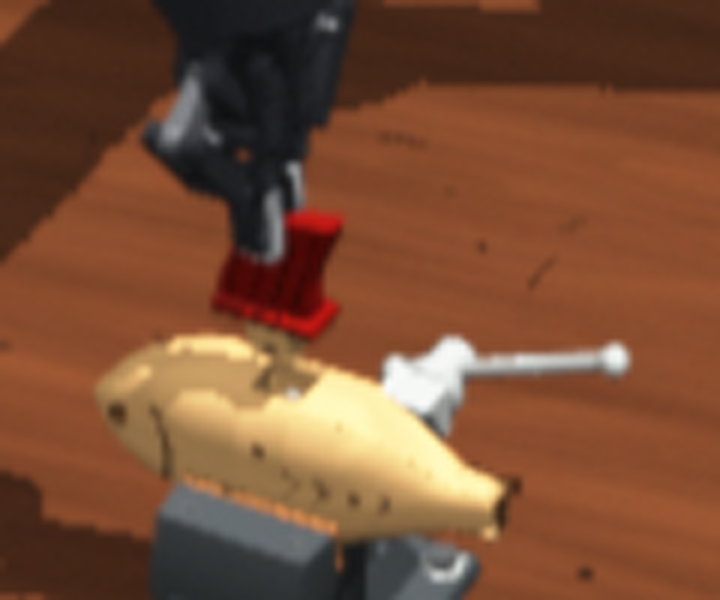

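```bash
python3 -m creep '[{"grip":0.5,"dp":[0.3,-0.14,-0.07],"rotation":[0,0,-0.002]},{"grip":0.5,"dp":[0.8,-0.14,-0.07],"rotation":[0,0,-0.002]},{"grip":0.5,"dp":[1.3,-0.14,-0.07],"rotation":[0,0,-0.002]},{"grip":0.5,"dp":[1.3,-0.14,-0.07],"rotation":[0,0,-0.002]},{"grip":0.5,"dp":[1.3,-0.14,-0.07],"rotation":[0,0,-0.002]}]' 100
python3 -m creep '[{"grip":0.5,"dp":[0,0,0],"rotation":[0,0,0]},{"grip":0.5,"dp":[0,0,0],"rotation":[0,0,0]},{"grip":0.5,"dp":[0,0,0],"rotation":[0,0,0]},{"grip":0.5,"dp":[0,0,0],"rotation":[0,0,0]}]'
python3 -c "
from h import *
snap('wrist','wo');snap('scene','so');crop('wo',215,140,315,280,5,'woc');crop('so',150,150,230,210,10,'soc')
rel([.5967,-.1440,.178],toolR(-.128))"
```

```text
time: 8.27
tool_pos: [0.596, -0.1437, 0.2041]
tcp_rot: [1.303, 1.148, -1.305]
wrist_force: [0.2, 0.2, -1.3]
width: 0.104
time: 8.6
tool_pos: [0.5968, -0.144, 0.2053]
tcp_rot: [1.303, 1.146, -1.304]
wrist_force: [0.3, -0.3, -1.3]
width: 0.103
t 8.7 pos [ 0.5967 -0.1439  0.2052] dp cm [2.72 0.01 0.01] rot [-0.001  0.     0.001] F [-0.2  0.9  0.9] w 0.104
```

View pics/soc.png

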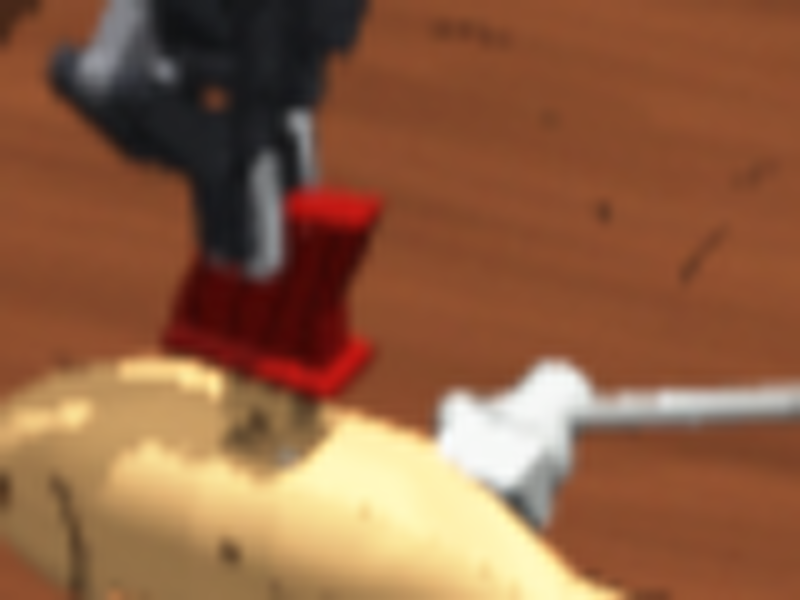

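View pics/woc.png

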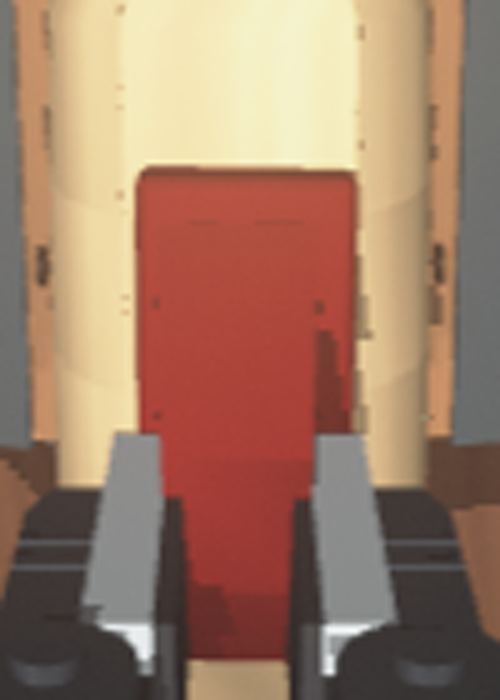

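The foot now sits centred over the body in the wrist crop (foot 137–355, body 60–430), so I'll lower the tenon into the mouth.

```bash
python3 -m creep '[{"grip":0.5,"dp":[0.2,0,0],"rotation":[0,0,0]},{"grip":0.5,"dp":[0.4,0,0],"rotation":[0,0,0]},{"grip":0.5,"dp":[0.6,0,0],"rotation":[0,0,0]},{"grip":0.5,"dp":[0.8,0,0],"rotation":[0,0,0]},{"grip":0.5,"dp":[1.0,0,0],"rotation":[0,0,0]}]' 100
python3 -m creep '[{"grip":0.5,"dp":[0,0,0],"rotation":[0,0,0]},{"grip":0.5,"dp":[0,0,0],"rotation":[0,0,0]},{"grip":0.5,"dp":[0,0,0],"rotation":[0,0,0]}]'
python3 -c "
from h import *
rel([.5967,-.1440,.178],toolR(-.128));print(bot.read_state()['torque'].round(3))"
```

```text
time: 9.12
tool_pos: [0.5964, -0.1439, 0.1947]
tcp_rot: [1.303, 1.146, -1.305]
wrist_force: [0.6, -0.1, -0.6]
width: 0.107
time: 9.37
tool_pos: [0.5966, -0.1439, 0.195]
tcp_rot: [1.303, 1.146, -1.304]
wrist_force: [0.1, -0.3, -0.8]
width: 0.103
t 9.37 pos [ 0.5966 -0.1439  0.195 ] dp cm [1.7  0.02 0.01] rot [-0.001 -0.     0.001] F [ 0.1 -0.3 -0.8] w 0.103
[ 0.014 -0.001 -0.014]
```

```bash
python3 -m creep '[{"grip":0.5,"dp":[0.2,0,0],"rotation":[0,0,0]},{"grip":0.5,"dp":[0.4,0,0],"rotation":[0,0,0]},{"grip":0.5,"dp":[0.6,0,0],"rotation":[0,0,0]},{"grip":0.5,"dp":[0.8,0,0],"rotation":[0,0,0]},{"grip":0.5,"dp":[1.0,0,0],"rotation":[0,0,0]}]' 100
python3 -m creep '[{"grip":0.5,"dp":[0,0,0],"rotation":[0,0,0]},{"grip":0.5,"dp":[0,0,0],"rotation":[0,0,0]},{"grip":0.5,"dp":[0,0,0],"rotation":[0,0,0]}]'
python3 -c "
from h import *
rel([.5967,-.1440,.178],toolR(-.128));print(bot.read_state()['torque'].round(3))"
```

```text
time: 9.78
tool_pos: [0.597, -0.144, 0.186]
tcp_rot: [1.304, 1.145, -1.303]
wrist_force: [-1.0, 0.6, 5.5]
width: 0.097
time: 10.03
tool_pos: [0.597, -0.144, 0.1861]
tcp_rot: [1.304, 1.145, -1.303]
wrist_force: [-0.5, 0.3, 5.9]
width: 0.105
t 10.03 pos [ 0.597  -0.144   0.1861] dp cm [ 0.81 -0.03  0.  ] rot [-0.001  0.    -0.   ] F [-0.5  0.3  5.9] w 0.105
[0.117 0.318 0.004]
```

```bash
python3 -m creep '[{"grip":0.5,"dp":[0.15,0,0],"rotation":[0,0,0]},{"grip":0.5,"dp":[0.3,0,0],"rotation":[0,0,0]},{"grip":0.5,"dp":[0.45,0,0],"rotation":[0,0,0]},{"grip":0.5,"dp":[0.6,0,0],"rotation":[0,0,0]},{"grip":0.5,"dp":[0.7,0,0],"rotation":[0,0,0]}]' 100
python3 -m creep '[{"grip":0.5,"dp":[0,0,0],"rotation":[0,0,0]},{"grip":0.5,"dp":[0,0,0],"rotation":[0,0,0]}]'
python3 -c "
from h import *
rel([.5967,-.1440,.178],toolR(-.128));print(bot.read_state()['torque'].round(3))"
```

```text
time: 10.45
tool_pos: [0.5972, -0.1441, 0.1797]
tcp_rot: [1.304, 1.145, -1.303]
wrist_force: [-2.4, 0.3, 8.2]
width: 0.104
time: 10.62
tool_pos: [0.5972, -0.1441, 0.1799]
tcp_rot: [1.304, 1.144, -1.303]
wrist_force: [-1.9, 0.3, 8.7]
width: 0.102
t 10.62 pos [ 0.5972 -0.1441  0.1799] dp cm [ 0.19 -0.05 -0.  ] rot [-0.001  0.    -0.001] F [-1.9  0.3  8.7] w 0.102
[ 0.172  0.493 -0.009]
```

```bash
python3 -m creep '[{"grip":0.5,"dp":[0.1,-0.04,0],"rotation":[0,0,0]},{"grip":0.5,"dp":[0.2,-0.04,0],"rotation":[0,0,0]},{"grip":0.5,"dp":[0.2,-0.04,0],"rotation":[0,0,0]},{"grip":0.5,"dp":[0.2,-0.04,0],"rotation":[0,0,0]}]' 100
python3 -c "
from h import *
rel([.5967,-.1440,.178],toolR(-.128));print(bot.read_state()['torque'].round(3))"
```

```text
time: 10.95
tool_pos: [0.5972, -0.144, 0.1783]
tcp_rot: [1.304, 1.144, -1.302]
wrist_force: [-2.3, 0.1, 9.1]
width: 0.1
t 10.95 pos [ 0.5972 -0.144   0.1783] dp cm [ 0.03 -0.05  0.  ] rot [-0.001  0.    -0.002] F [-2.3  0.1  9.1] w 0.1
[0.226 0.377 0.071]
```

```bash
python3 -m creep '[{"grip":0.5,"dp":[0.06,-0.03,0],"rotation":[0,0,0]},{"grip":0.5,"dp":[0.12,-0.03,0],"rotation":[0,0,0]},{"grip":0.5,"dp":[0.18,-0.03,0],"rotation":[0,0,0]},{"grip":0.5,"dp":[0.18,-0.03,0],"rotation":[0,0,0]}]' 100
python3 -c "
from h import *
rel([.5967,-.1440,.178],toolR(-.128));print(bot.read_state()['torque'].round(3))"
```

```text
time: 11.28
tool_pos: [0.5974, -0.1441, 0.1781]
tcp_rot: [1.305, 1.142, -1.301]
wrist_force: [-3.2, 0.8, 15.8]
width: 0.1
t 11.28 pos [ 0.5974 -0.1441  0.1781] dp cm [ 0.01 -0.07 -0.01] rot [-0.001  0.    -0.003] F [-3.2  0.8 15.8] w 0.1
[ 0.282  0.74  -0.008]
```

The foot has bottomed: z stops at 0.178 and the force jumps to 16 N. I'll add a little more push.

```bash
python3 -m creep '[{"grip":0.5,"dp":[0.05,-0.03,0],"rotation":[0,0,0]},{"grip":0.5,"dp":[0.1,-0.05,0],"rotation":[0,0,0]},{"grip":0.5,"dp":[0.1,-0.05,0],"rotation":[0,0,0]},{"grip":0.5,"dp":[0.1,-0.05,0],"rotation":[0,0,0]}]' 100
python3 -c "
from h import *
rel([.5967,-.1440,.178],toolR(-.128));print(bot.read_state()['torque'].round(3))
snap('wrist','wh');snap('scene','sh');crop('wh',215,140,315,280,5,'whc');crop('sh',150,150,230,210,10,'shc')
rel([.5967,-.1440,.178],toolR(-.128))"
```

```text
time: 11.62
tool_pos: [0.5974, -0.1442, 0.178]
tcp_rot: [1.305, 1.141, -1.301]
wrist_force: [-3.6, 1.6, 17.7]
width: 0.108
t 11.62 pos [ 0.5974 -0.1442  0.178 ] dp cm [ 0.   -0.07 -0.01] rot [-0.001  0.001 -0.005] F [-3.6  1.6 17.7] w 0.108
[ 0.357  0.817 -0.052]
t 11.72 pos [ 0.5974 -0.1442  0.1781] dp cm [ 0.01 -0.07 -0.01] rot [-0.001  0.001 -0.005] F [-3.4  1.2 17.8] w 0.103
```

View pics/shc.png

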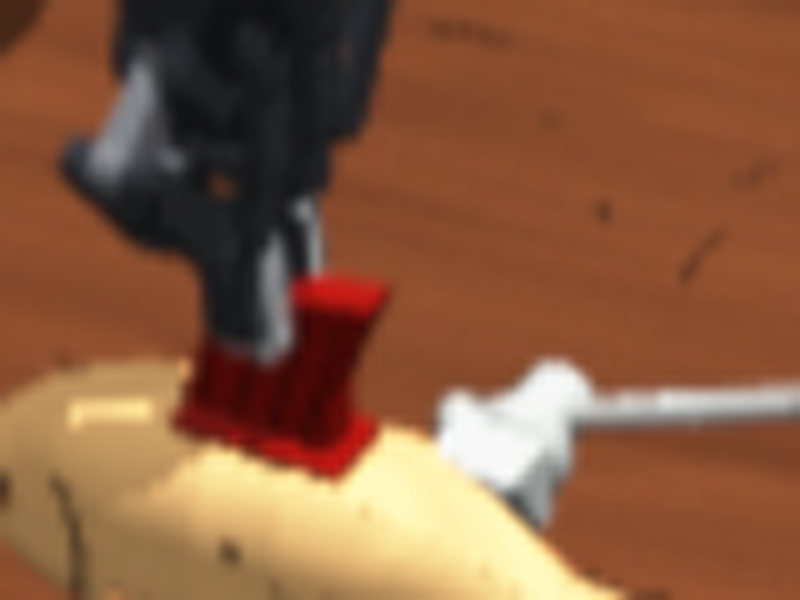

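View pics/whc.png

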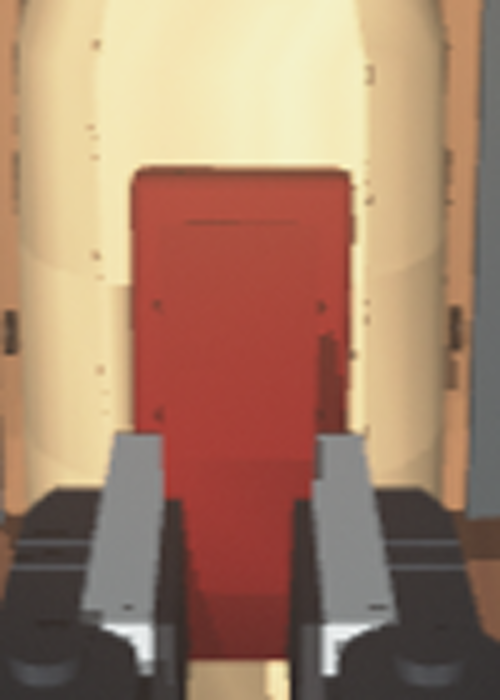

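```bash
python3 -m creep '[{"grip":0.5,"dp":[0.04,0,0],"rotation":[0,0,0]},{"grip":0.5,"dp":[0.08,0,0],"rotation":[0,0,0]},{"grip":0.5,"dp":[0.08,0,0],"rotation":[0,0,0]},{"grip":0.5,"dp":[0.08,0,0],"rotation":[0,0,0]},{"grip":0.5,"dp":[0.08,0,0],"rotation":[0,0,0]}]' 100
python3 -m creep '[{"grip":0.5,"dp":[0,0,0],"rotation":[0,0,0]},{"grip":0.5,"dp":[0,0,0],"rotation":[0,0,0]},{"grip":0.5,"dp":[0,0,0],"rotation":[0,0,0]},{"grip":0.5,"dp":[0,0,0],"rotation":[0,0,0]}]'
python3 -c "
from h import *
rel([.5967,-.1440,.178],toolR(-.128));s=bot.read_state();print(s['torque'].round(3),s['joint_vel'].round(4))"
```

```text
time: 12.13
tool_pos: [0.5975, -0.1442, 0.178]
tcp_rot: [1.305, 1.141, -1.3]
wrist_force: [-4.5, 0.8, 19.6]
width: 0.106
time: 12.47
tool_pos: [0.5975, -0.1441, 0.178]
tcp_rot: [1.305, 1.141, -1.3]
wrist_force: [-4.9, 1.5, 20.0]
width: 0.105
t 12.47 pos [ 0.5975 -0.1441  0.178 ] dp cm [-0.   -0.08 -0.  ] rot [-0.001  0.001 -0.005] F [-4.9  1.5 20. ] w 0.105
[0.435 1.13  0.003] [ 0.0008  0.001   0.0004 -0.0007  0.0012  0.0002]
```

```bash
python3 -c "
from h import *
print(bot.finish_job()); s=bot.read_state(); print(s['time'],s['tool_pos'],s['wrist_force'])"
```

```text
the job is handed in; nothing more can be done
None
the job is handed in; nothing more can be done
```

I took the red dorsal fin from the block's -y slot, plugged it into the fish's mortise with its tip to the tail, and pressed it home. The job was handed in at about 12.5 s of the 42 s, with the fin still gripped at 100 N and pushed down. No verdict was reported.

**Last checks:**
- **Seating:** the TCP stopped at z = 0.178 m, which puts fin_grip about 32 mm above the mouth. I worked this out from the tool position and did not measure it directly. The last pictures show the foot flat on the back.
- **Push:** the downward push was steady at about 20 N. The spring should take about 10 N of that, leaving roughly 10 N on the foot.
- **Tilt:** the tool was tilted about 0.005 rad, and the joints were at rest.

**What disagreed or was left:**
- **Sideways position:** the wrist-camera measurements disagreed by 1–2 mm, so I corrected the position before insertion. The last picture still suggests the foot is about 1 mm off centre.
- **Side load:** a sideways force of about 5 N remained on the tool, so the tenon is probably touching one wall of the mortise.
- **Finger opening:** it reads about 9 mm on the 12 mm blade. I took this as a scale difference in the reading, because the fin did not slip.
- **Bystanders:** I saw no sign of touching anything else, but took no final picture to check the other fins and tools.

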